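# Unlatch the reactor cassette and hold it out

## Task

Take the red cover off the cassette dock and park it level and centred on the little round-topped stand, letting go of it there. Then squeeze the cassette's two blue side catches together between the fingers, draw the cassette straight up out of the dock and finish while still holding it by the squeezed catches, upright and still, with its foot about a hand's breadth (at least 5 cm) above the dock's top. Leave the jars, the beaker and the wrench alone.

Things in the scene. Friction and masses are not known exactly. Their poses are not given: they have to be found in the camera images.
- dock: Fixed white block 110 (x) by 130 (y) by 45 mm high; origin at the centre of its underside, z up. In its top a well 44 (x) by 61 mm (y), floor 10 mm above the bench, holds the cassette. The well has two aluminium lips at its +y and -y edges, undersides 26 mm above the bench; the cassette's catches hook under them.
- cover: Loose red bridge-shaped cover, 70 (x) by 100 (y) mm, over the cassette on the dock's top, in line with it. Origin centred at its walls' lower edges. Walls 4 mm thick at its +y and -y ends, 55 mm high; x ends open; roof 55 to 59 mm up; on it a black grip bar 50 (x) by 14 (y) mm, 59 to 95 mm up. 110 to 225 g. Lift it over 50 mm straight up to clear the cassette.
- cover_bar (a point): Middle of the cover's grip bar, 83 mm above the cover's origin; axes as the cover's.
- stand: Fixed stand left or right of the dock: round foot 90 mm across, thin column, flat rubber disc 40 mm across, its top 90 mm above the bench; origin at the centre of its underside. The parked cover's roof rests on the disc (cover origin 35 mm above the bench, straight above the stand's origin), its walls hanging clear, at any yaw.
- stand_top (a point): Centre of the stand's top disc, 90 mm above the bench.
- cassette: Loose white and black cassette 40 (x) by 58 (y) by 80 mm high, 180 to 320 g, standing in the dock's well with 1.5 to 2 mm play, in line with the dock, at first hidden from above by the cover. Origin at the centre of its foot, z up. Its upper 45 mm stand above the dock: a white core 36 (x) by 26 (y) mm between two blue catches.
- pinch_mid (a point): Point in the cassette midway between the two catches at the height to squeeze, 62 mm above its foot (27 mm above the dock's top when seated). Axes as the cassette's: the catches lie at +y and -y of it.
- catch_left (a joint): Blue catch on the cassette's +y side: upright plate 20 mm wide (x), reaching 80 mm above the foot, outer face 29 mm from the middle (58 mm over both, 44 squeezed). Sprung slide: 0 m out (latched), grows inwards to a stop at 0.007; 2.5 N starts it, 7 N moves it fully. Its foot hooks under the dock's lip: the cassette is locked unless both catches are in over 5 mm.
- catch_right (a joint): The same catch on the cassette's -y side; grows inwards (towards +y).
- bottle_red: Bystander: loose glass jar with red cap, 66 mm across, 140 mm high; origin at the centre of its underside. Leave it alone.
- bottle_blue: Bystander: loose glass jar with blue cap, 56 mm across, 120 mm high; origin at the centre of its underside. Leave it alone.
- beaker: Bystander: loose green glass beaker, 64 mm across, 80 mm high; origin at the centre of its underside. Leave it alone.
- wrench: Bystander: loose steel wrench, 150 mm long, lying flat; origin at the centre of its underside. Leave it alone.
Not all that is in view belongs to the job. What is shaped like the cassette but pink is not meant. There is more than one size of the cover; the one meant has the size given above.

How it is judged:
By the outcome, as a careful person would: the job done as asked, in the order asked, and still so for the second after the job is handed in, while the arm keeps its last pose, push and grip.
It also fails if it takes over 58 s, if anything falls off the work surface, if the arm or the gripper's body presses on something with over 40 N, if the wrist force passes 120 N, or if a joint passes its speed limit or range.

## Robot

A 7-joint arm with a two-finger parallel gripper is mounted at the origin on the work surface. World frame = base frame: x ahead of the robot, y to its left, z up, the work surface at z = 0. Lengths are in m, angles in rad, forces in N, time in s.
With the tool pointing down it reaches from about 0.425 to 0.925 m from the base axis. Payload 6.8 kg.
Tool frame: the origin (TCP) lies midway between the tips of the shut fingers; the grasp point (between the pads) lies 19 mm behind it; z points along the fingers, y is the direction in which the jaws open and shut (so a half turn about z gives the same grasp; the last joint's range is limited). The gripper opens to 85 mm and grips with 20 to 120 N. Pads are 22 mm wide; open, the fingers measure 114 mm over their backs; the gripper's body (76 mm by 85 mm) begins 54 mm behind the grasp point. The pads swing forward as they close: fully open they stand 13 mm farther back than shut.
Start: joints at [-1.273, 0.477, 0.022, 1.555, -0.011, 1.109, -0.083], TCP at [0.266, 0.62, 0.231] pointing down, gripper open.
Joint ranges: [-2.96, 2.96], [-0.34, 2.1], [-1.41, 1.46], [0.24, 2.44], [-1.37, 4.51], [0.17, 1.92], [-2.96, 2.96]. Speed limits (rad/s): [2.39, 2.39, 3.14, 3.14, 3.14, 3.14, 3.14].

## Interface

Orientations are given as a unit quaternion [x, y, z, w].
In Python, from bench import ctrl, imaging, ticket gives the robot as it stands. The module is installed in compiled form; this text tells all that it offers.
- The arm moves only by the tool send_rows, never from a script. Its argument "moves" is a list of rows, each a list of 7 numbers: the shift along the tool's x, y, z in cm, then the turn, a rotation vector about the tool's x, y, z in rad, then the finger opening in cm, from 0 to 8.54. In form: [[x, y, z, wx, wy, wz, claw], ...]. A call has 1 to 5 rows; each row is the pose to reach, as a shift and turn from the pose commanded when the call began, along the tool's axes at that moment; what a row does not reach only later rows make up. A row lasts 1/12 s, in which the tool goes at most 41.7 mm and 7.16 degrees, less where a joint would pass 70% of its speed; a pose out of reach is approached as far as the arm can. A call with a gripper value outside its range is refused whole. The fingers move at their own pace and stop on an object; "force" is the grip in N (left out, the last holds). Time passes only in rows, so rows that repeat a pose let the fingers close. It gives the time, the measured TCP pose, the force and the opening at its end, in the units of the state.
- ctrl.sense(): the state, without advancing time (a new reading comes with each control period).
- imaging.get_image(name): name is "scene" or "side" or "wrist"; returns a dict with "img" (400x640x3 uint8, blue, green, red), "range_z" (400x640 float32, m along the optical axis (not along the pixel's ray), 0 where there is no reading), "vertical_fov" (degrees; the focal length in pixels is half the picture's height over the tangent of half this angle, whatever the lens; pixels are square), "cx", "cy" (the principal point, pixels), "k1" (the pictures are not rectified: a ray, as slopes to the right and down, at radius r is drawn at 1 + k1 r^2 times it, then the intrinsics apply), "rvec" (rotation vector, rad) and "tvec" (3), from world to camera coordinates, as OpenCV has them. Camera axes: x right, y down, z forward; pixel columns grow to the right and rows downward; lengths in m; the calibration is good to about 2 mm. A picture is of the moment at which its call begins.
- ticket.sign_off(): hands the job in, once; it reports no verdict.
The state is a dict: "clock": time; "joint_pos": joint angles; "joint_velocities": joint speeds; "tau": joint torques, N m; "tcp_pos": TCP position; "tcp_rot": TCP orientation; "force": force on the tool from outside, world axes, zero at the start; "moment": the same for the moment, N m; "gripper_width": finger opening in m.
Only numpy, scipy, OpenCV 4.12 (cv2) and the standard library are available. Lean on these libraries where they do the work, as an engineer would, in place of code of your own. Each camera call takes 0.05 s, during which the arm holds its last target. There are 200 camera calls.

## Working session

There is one attempt and no reset: what is moved stays moved. The work goes in short steps, Python scripts to look and compute and a tool call to move; the robot and the scene stay as the last step left them, time stands still between calls to the robot, and variables do not carry over. Pictures are saved under pics/ and viewed, about 8 in all and at most 12, crops included, and the job is handed in when it is done.

Besides the shell and the picture viewer there is one more tool, called after "Call:" as name(argument=value, ...), one argument or row to a line, values as JSON. send_rows: Moves the arm, as the interface text tells. Its arguments: {"type":"object","properties":{"moves":{"type":"array","items":{"type":"array","items":{"type":"number"}}},"force":{"type":"number"}},"required":["moves"]}

```bash
mkdir -p pics; cat > h.py <<'E'
import numpy as np, cv2
from bench import ctrl, imaging, ticket
from scipy.spatial.transform import Rotation as R
def grab(n):
    d=imaging.get_image(n); np.savez(f'{n}.npz',**d); return d
def load(n):
    return dict(np.load(f'{n}.npz',allow_pickle=True))
def K(d):
    f=200/np.tan(np.radians(float(d['vertical_fov']))/2)
    return np.array([[f,0,float(d['cx'])],[0,f,float(d['cy'])],[0,0,1]])
def cloud(d):
    "world xyz per pixel (400,640,3), nan where none"
    v,u=np.mgrid[0:400,0:640].astype(np.float64)
    p=cv2.undistortPoints(np.stack([u.ravel(),v.ravel()],1)[:,None],K(d),np.array([float(d['k1']),0,0,0.]))[:,0]
    z=d['range_z'].ravel().astype(float); z[z==0]=np.nan
    c=np.c_[p*z[:,None],z]
    Rm=cv2.Rodrigues(np.array(d['rvec'],float).reshape(3))[0]
    return ((c-np.array(d['tvec'],float).reshape(3))@Rm).reshape(400,640,3)
def st():
    s=ctrl.sense(); print('t',s['clock'],'tcp',np.round(s['tcp_pos'],4),'q',np.round(s['tcp_rot'],4),'F',np.round(s['force'],2),'w',s['gripper_width'],'j',np.round(s['joint_pos'],3)); return s
E
python3 - <<'E'
from h import *
st()
for n in ['scene','side','wrist']:
    d=grab(n); cv2.imwrite(f'pics/{n}1.png',d['img'])
    Rm=cv2.Rodrigues(np.array(d['rvec'],float).reshape(3))[0]
    print(n,d['vertical_fov'],d['cx'],d['cy'],d['k1'],'campos',-Rm.T@np.array(d['tvec']).reshape(3))
a=load('scene')['img'];b=load('side')['img']
cv2.imwrite('pics/both1.png',cv2.resize(np.vstack([a,b]),None,fx=.75,fy=.75))
E
```

```text
t 0.0 tcp [0.2662 0.6196 0.2303] q [ 2.015e-01  9.795e-01 -9.000e-04 -1.000e-04] F [ 0.05 -0.45 -0.8 ] w 0.0856066873424273 j [-1.273  0.478  0.022  1.556 -0.012  1.109 -0.083]
scene 43.13889068943673 316.7704116624811 189.62742373901992 -0.09564472366443656 campos [ 1.02547348 -0.44114454  1.09463977]
side 54.79581736009064 315.4846222392183 194.16879842981706 -0.017330966733402644 campos [ 0.21726111 -0.57131165  0.4843346 ]
wrist 63.70187223912556 314.87996419186896 198.71271595658175 -0.042246064224060985 campos [0.19697922 0.64991766 0.37309949]
```

View pics/scene1.png

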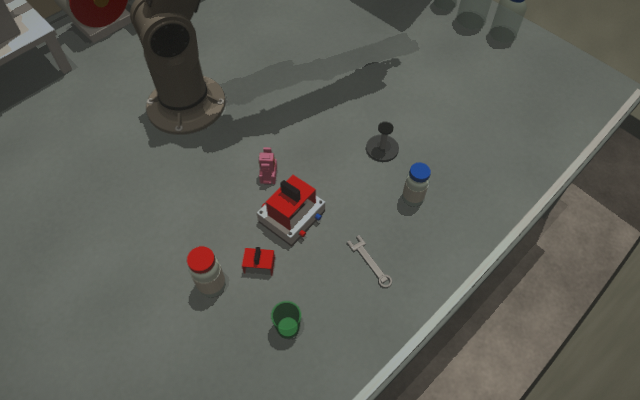

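View pics/side1.png

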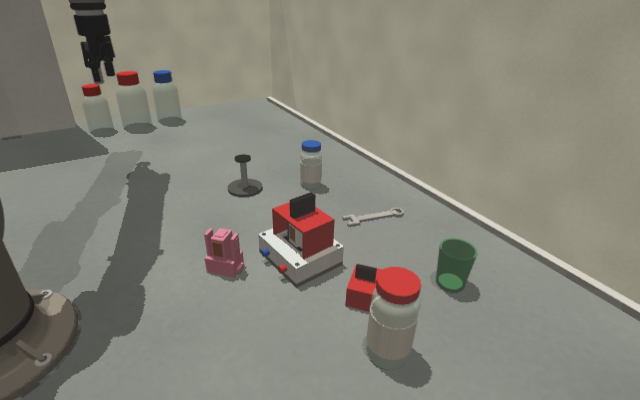

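The scene camera shows the dock with the big red cover at about (291,203), the stand top at (385,128), a small decoy cover at (258,260) and the pink decoy at (267,168). The side view agrees, with the cover at (303,225) and the stand at (243,158).

```bash
cat > m1.py <<'E'
from h import *
def rect(P):
    r=cv2.minAreaRect((P[:,:2]*1000).astype(np.float32)); return np.round(r[0],1),np.round(r[1],1),round(r[2],1),len(P)
for n,box,sb in [('scene',(250,165,335,250),(355,110,405,165)),('side',(245,185,355,285),(220,145,270,200))]:
    d=load(n); c=cloud(d); im=d['img'].astype(int)
    def sub(b): u0,v0,u1,v1=b; return c[v0:v1,u0:u1].reshape(-1,3), im[v0:v1,u0:u1].reshape(-1,3)
    p,q=sub(box); b,g,r=q.T; z=p[:,2]
    red=(r>100)&(g<60)&(b<60)
    print(n,'bench z',np.nanmedian(c[150:350,100:600,2]))
    m=red&(z>.095); print(' roof',rect(p[m]),np.nanmedian(z[m]))
    m=(q.max(1)<90)&(z>.13)&(z<.15); print(' bartop',rect(p[m]),np.nanmedian(z[m]),p[m].mean(0))
    m=(q.min(1)>110)&(z>.035)&(z<.055); print(' docktop',rect(p[m]),np.nanmedian(z[m]))
    p,q=sub(sb); z=p[:,2]; m=(z>.08)&(z<.1)
    print(' disc',rect(p[m]),cv2.minEnclosingCircle((p[m][:,:2]*1000).astype(np.float32)),np.nanmedian(z[m]))
    m=(z>.004)&(z<.02); print(' foot',rect(p[m]),cv2.minEnclosingCircle((p[m][:,:2]*1000).astype(np.float32)),np.nanmedian(z[m]))
s=ctrl.sense(); print(R.from_quat(s['tcp_rot']).as_matrix().round(3))
E
python3 m1.py
```

```text
scene bench z 0.0005428262204458189
 roof (array([510.1, -37.4]), array([ 71.3, 102.3]), 7.6, 794) 0.10499807106395503
 bartop (array([510.2, -38.2]), array([49.4, 15. ]), 5.1, 151) 0.14016975838140683 [ 0.51198836 -0.03913079  0.13896259]
 docktop (array([504.4, -36.4]), array([112.8, 129.8]), 7.6, 361) 0.04605592131390402
 disc (array([517.9, 291. ]), array([39.1, 39.8]), 13.1, 160) ((516.6052856445312, 289.80804443359375), 21.76396369934082) 0.09029878989795435
 foot (array([485.3, 316.8]), array([138.6, 200. ]), 43.6, 747) ((485.9295349121094, 315.2632141113281), 109.92131805419922) 0.007998056313528705
side bench z -0.0002647380042562835
 roof (array([509.4, -38.6]), array([68.9, 97.4]), 7.4, 147) 0.1031635735691955
 bartop (array([509.7, -38.4]), array([50. , 15.6]), 6.6, 201) 0.13789471855644342 [ 0.50790865 -0.04055613  0.13665084]
 docktop (array([505. , -34.7]), array([110. , 134.4]), 7.4, 858) 0.04421579925537883
 disc (array([517.3, 289. ]), array([37.4, 37.6]), 68.7, 113) ((516.9515380859375, 289.1255798339844), 20.425783157348633) 0.08853296444137848
 foot (array([516.4, 290.8]), array([88.3, 90.8]), 42.6, 431) ((515.2388916015625, 290.64117431640625), 47.09376907348633) 0.006958526979741505
[[-0.919  0.395 -0.   ]
 [ 0.395  0.919 -0.001]
 [-0.    -0.001 -1.   ]]
```

```bash
cat >> h.py <<'E'
def plan(pos,yaw_y=97.5):
    "shift in tool axes (cm) and turn (rad) to bring TCP to pos, pointing down, jaw axis at yaw_y deg (world)"
    s=ctrl.sense(); T=R.from_quat(s['tcp_rot']); a=np.radians(yaw_y)
    y=np.array([np.cos(a),np.sin(a),0]); z=np.array([0,0,-1.])
    G=R.from_matrix(np.c_[np.cross(y,z),y,z])
    print('shift cm',np.round(T.inv().apply(np.array(pos)-s['tcp_pos'])*100,2),'turn',np.round((T.inv()*G).as_rotvec(),3))
E
python3 - <<'E'
from h import *
plan([.510,-.038,.23])
d=load('scene'); c=cloud(d)
for n,(u,v) in dict(bluecap=(420,172),redcap=(201,260),wrench=(370,260),beaker=(286,310),pink=(266,152)).items(): print(n,np.nanmedian(c[v-2:v+3,u-2:u+3].reshape(-1,3),0).round(3))
E
```

```text
shift cm [-48.36 -50.82   0.13] turn [-0.001 -0.    -0.537]
bluecap [0.684 0.223 0.12 ]
redcap [ 0.519 -0.296  0.141]
wrench [0.727 0.015 0.008]
beaker [ 0.691 -0.219  0.04 ]
pink [0.351 0.02  0.076]
```

Call:
send_rows(
  moves=[
    [-12,-12.7,0,0,0,-0.134,8.5],
    [-24,-25.4,0,0,0,-0.269,8.5],
    [-36,-38.1,0,0,0,-0.403,8.5],
    [-48.4,-50.8,0,0,0,-0.537,8.5],
    [-48.4,-50.8,0,0,0,-0.537,8.5],
  ],
  force=40,
)

```text
clock: 0.57
tcp_pos: [0.3388, 0.4226, 0.231]
tcp_rot: [-0.069, 0.998, -0.0, -0.0]
force: [1.5, -0.4, -0.1]
gripper_width: 0.0851
```

```bash
python3 -c "
from h import *
st();plan([.510,-.038,.23])"
```

```text
t 0.5667 tcp [0.3388 0.4226 0.231 ] q [-6.890e-02  9.976e-01 -2.000e-04 -1.000e-04] F [ 1.46 -0.41 -0.11] w 0.08513796537766256 j [-0.971  0.261 -0.047  1.873  0.015  1.008  0.685]
shift cm [-10.63 -47.98   0.12] turn [-0.    -0.     0.007]
```

Call:
send_rows(
  moves=[
    [-10.6,-48,0,0,0,0,8.5],
    [-10.6,-48,0,0,0,0,8.5],
    [-10.6,-48,0,0,0,0,8.5],
    [-10.6,-48,0,0,0,0,8.5],
    [-10.6,-48,0,0,0,0,8.5],
  ],
)

```text
clock: 0.98
tcp_pos: [0.4098, 0.2268, 0.2313]
tcp_rot: [-0.066, 0.998, 0.0, 0.0]
force: [0.9, 0.3, -0.2]
gripper_width: 0.085
```

```bash
python3 -c "
from h import *
st();plan([.510,-.038,.23])"
```

```text
t 0.9833 tcp [0.4098 0.2268 0.2313] q [-6.560e-02  9.978e-01  1.000e-04  0.000e+00] F [ 0.88  0.3  -0.16] w 0.08502808169046099 j [-0.705  0.133  0.073  2.036 -0.012  0.973  1.076]
shift cm [ -6.47 -27.56   0.13] turn [0. 0. 0.]
```

Call:
send_rows(
  moves=[
    [-6.5,-27.6,0,0,0,0,8.5],
    [-6.5,-27.6,0,0,0,0,8.5],
    [-6.5,-27.6,0,0,0,0,8.5],
    [-6.5,-27.6,0,0,0,0,8.5],
    [-6.5,-27.6,0,0,0,0,8.5],
  ],
)

```text
clock: 1.4
tcp_pos: [0.4837, 0.0321, 0.2314]
tcp_rot: [-0.066, 0.998, 0.0, 0.0]
force: [1.4, 0.2, 0.6]
gripper_width: 0.0849
```

```bash
python3 -c "
from h import *
st();plan([.510,-.038,.23])"
```

```text
t 1.4 tcp [0.4837 0.0321 0.2314] q [-6.560e-02  9.978e-01  1.000e-04  1.000e-04] F [1.44 0.16 0.64] w 0.08490940887668046 j [-0.417  0.159  0.249  2.012 -0.047  0.976  1.558]
shift cm [-1.69 -7.29  0.14] turn [0. 0. 0.]
```

Call:
send_rows(
  moves=[
    [-1.7,-7.3,0,0,0,0,8.5],
    [-1.7,-7.3,0,0,0,0,8.5],
    [-1.7,-7.3,0,0,0,0,8.5],
    [-1.7,-7.3,0,0,0,0,8.5],
  ],
)

```text
clock: 1.73
tcp_pos: [0.51, -0.0382, 0.2311]
tcp_rot: [-0.063, 0.998, -0.0, -0.0]
force: [0.6, 0.9, 0.4]
gripper_width: 0.0847
```

```bash
cat > m2.py <<'E'
from h import *
def rect(P):
    r=cv2.minAreaRect((P[:,:2]*1000).astype(np.float32)); return np.round(r[0],1),np.round(r[1],1),round(r[2],1),len(P)
st(); d=grab('wrist'); c=cloud(d); im=d['img'].astype(int); cv2.imwrite('pics/wrist2.png',d['img'])
b,g,r=np.moveaxis(im,2,0); z=c[...,2]; near=np.hypot(c[...,0]-.51,c[...,1]+.038)<.09
m=(r>80)&(g<60)&(b<60)&(z>.095)&(z<.115)&near; print('roof',rect(c[m]),np.nanmedian(z[m]))
m=(im.max(2)<110)&(z>.132)&(z<.148)&near&(np.hypot(c[...,0]-.51,c[...,1]+.038)<.04); print('bar',rect(c[m]),np.nanmedian(z[m]))
plan([.510,-.038,.111])
E
python3 m2.py
```

```text
t 1.7333 tcp [ 0.51   -0.0382  0.2311] q [-6.33e-02  9.98e-01 -3.00e-04 -2.00e-04] F [0.6  0.88 0.42] w 0.08469611669777175 j [-0.309  0.208  0.303  1.958 -0.073  0.986  1.726]
roof (array([514.9, -53.7]), array([69.9, 61.2]), 86.6, 1986) 0.1040600869880908
bar (array([510. , -36.1]), array([49.2, 13.2]), 7.8, 1079) 0.13987628711924796
shift cm [-0.02 -0.19 12.  ] turn [ 0.    -0.001 -0.001]
```

View pics/wrist2.png

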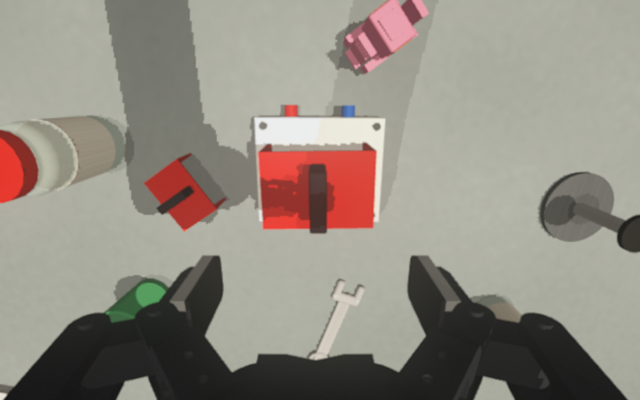

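The wrist view shows the bar at (318,198), midway between the fingers at 205 and 425, and squared to them. All three cameras agree within 2 mm, so I'm descending.

Call:
send_rows(
  moves=[
    [0,-0.1,3.5,0,0,0,8.5],
    [0,-0.1,7,0,0,0,8.5],
    [0,-0.1,10,0,0,0,8.5],
    [0,-0.1,12,0,0,0,8.5],
    [0,-0.1,12,0,0,0,6],
  ],
)

```text
clock: 2.2
tcp_pos: [0.5065, -0.0348, 0.1074]
tcp_rot: [-0.067, 0.998, 0.0, -0.004]
force: [-1.6, 0.2, 0.6]
gripper_width: 0.0751
```

Call:
send_rows(
  moves=[
    [0,0,0,0,0,0,4],
    [0,0,0,0,0,0,2.5],
    [0,0,0,0,0,0,0.8],
    [0,0,0,0,0,0,0.8],
    [0,0,0,0,0,0,0.8],
  ],
  force=50,
)

```text
clock: 2.62
tcp_pos: [0.5109, -0.0368, 0.1125]
tcp_rot: [-0.066, 0.998, 0.0, 0.001]
force: [-1.3, 1.6, 3.5]
gripper_width: 0.0131
```

Call:
send_rows(
  moves=[
    [0,0,0,0,0,0,0.8],
    [0,0,0,0,0,0,0.8],
    [0,0,0,0,0,0,0.8],
    [0,0,0,0,0,0,0.8],
  ],
)

```text
clock: 2.95
tcp_pos: [0.5109, -0.0367, 0.1124]
tcp_rot: [-0.066, 0.998, 0.0, 0.001]
force: [-2.1, 1.2, 7.7]
gripper_width: 0.0129
```

Call:
send_rows(
  moves=[
    [0,0,-0.5,0,0,0,0.8],
    [0,0,-2,0,0,0,0.8],
    [0,0,-4,0,0,0,0.8],
    [0,0,-6,0,0,0,0.8],
    [0,0,-8,0,0,0,0.8],
  ],
)

```text
clock: 3.37
tcp_pos: [0.5096, -0.0373, 0.1923]
tcp_rot: [-0.065, 0.998, -0.0, -0.0]
force: [0.5, 0.7, -0.6]
gripper_width: 0.0132
```

Call:
send_rows(
  moves=[
    [0,0,-0.5,0,0,0,0.8],
    [0,0,-0.5,0,0,0,0.8],
    [0,0,-0.5,0,0,0,0.8],
  ],
)

```text
clock: 3.62
tcp_pos: [0.5097, -0.037, 0.1958]
tcp_rot: [-0.066, 0.998, 0.0, -0.0]
force: [-0.2, 0.4, -1.4]
gripper_width: 0.0131
```

```bash
python3 - <<'E'
from h import *
st(); d=grab('side'); e=grab('scene')
cv2.imwrite('pics/lift.png',np.hstack([cv2.resize(d['img'][100:320,150:450],None,fx=1.3,fy=1.3),cv2.resize(e['img'][90:310,180:480],None,fx=1.3,fy=1.3)]))
plan([.517,.290,.20])
E
```

```text
t 3.6167 tcp [ 0.5097 -0.037   0.1958] q [-6.560e-02  9.978e-01  1.000e-04 -2.000e-04] F [-0.22  0.44 -1.44] w 0.01312326717632303 j [-0.304  0.252  0.3    1.997 -0.094  0.907  1.747]
shift cm [-5.06 32.32 -0.51] turn [ 0.    -0.002  0.   ]
```

View pics/lift.png

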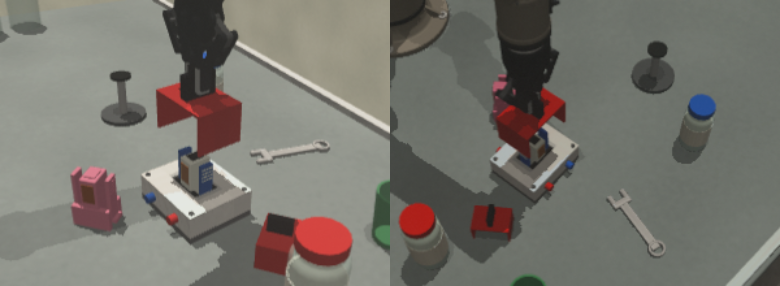

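The cover is lifted squarely: walls level in the side view at about (200,110), and the cassette stays seated at (195,175) in the left crop. I'm moving it over the stand.

Call:
send_rows(
  moves=[
    [-0.3,2,0,0,0,0,0.8],
    [-0.8,5,0,0,0,0,0.8],
    [-1.3,8.4,0,0,0,0,0.8],
    [-1.9,12,0,0,0,0,0.8],
    [-2.5,15.8,0,0,0,0,0.8],
  ],
)

```text
clock: 4.13
tcp_pos: [0.5134, 0.1236, 0.195]
tcp_rot: [-0.065, 0.998, -0.0, -0.001]
force: [0.9, 0.3, -1.3]
gripper_width: 0.0133
```

Call:
send_rows(
  moves=[
    [-0.6,3.8,0,0,0,0,0.8],
    [-1.2,7.6,0,0,0,0,0.8],
    [-1.7,11,0,0,0,0,0.8],
    [-2.1,13.5,0,0,0,0,0.8],
    [-2.3,15,0,0,0,0,0.8],
  ],
)

```text
clock: 4.55
tcp_pos: [0.516, 0.2784, 0.1947]
tcp_rot: [-0.068, 0.998, 0.0, -0.001]
force: [0.4, -0.3, -0.5]
gripper_width: 0.013
```

```bash
python3 - <<'E'
from h import *
st(); plan([.517,.290,.18])
E
```

```text
t 4.55 tcp [0.516  0.2784 0.1947] q [-6.770e-02  9.977e-01  1.000e-04 -1.100e-03] F [ 0.36 -0.32 -0.48] w 0.01304511231571427 j [-0.727  0.371  0.161  1.819 -0.073  0.959  1.172]
shift cm [-0.26  1.13  1.47] turn [ 0.    -0.002  0.005]
```

Call:
send_rows(
  moves=[
    [-0.2,1.2,0,0,0,0,0.8],
    [-0.2,1.2,0,0,0,0,0.8],
    [-0.2,1.2,0,0,0,0,0.8],
    [-0.2,1.2,0,0,0,0,0.8],
  ],
)

```text
clock: 4.88
tcp_pos: [0.5182, 0.2842, 0.196]
tcp_rot: [-0.064, 0.998, -0.001, -0.0]
force: [-0.2, 0.2, -1.5]
gripper_width: 0.0134
```

```bash
cat > m3.py <<'E'
from h import *
def rect(P):
    r=cv2.minAreaRect((P[:,:2]*1000).astype(np.float32)); return np.round(r[0],1),np.round(r[1],1),round(r[2],1),len(P)
s=st(); t=s['tcp_pos']; out=[]
for n in ['side','scene','wrist']:
    d=grab(n); c=cloud(d); im=d['img'].astype(int); b,g,r=np.moveaxis(im,2,0); z=c[...,2]
    near=np.hypot(c[...,0]-t[0],c[...,1]-t[1])<.075
    red=(r>60)&(g<60)&(b<60)&near
    zr=z[red]; h,e=np.histogram(zr[~np.isnan(zr)],np.arange(.03,.25,.002)); zt=e[h.argmax()]
    top=np.nanpercentile(zr,97); 
    m=red&(z>top-.006); P=c[m]; A=np.c_[P[:,:2]-P[:,:2].mean(0),np.ones(len(P))]; k=np.linalg.lstsq(A,P[:,2],rcond=None)[0]
    print(n,'roof',rect(P),'z',np.nanmedian(z[m]),'tilt deg',np.degrees(k[:2]).round(2))
    m=(z>.084)&(z<.096)&(im.max(2)<110)&(np.hypot(c[...,0]-.517,c[...,1]-.29)<.03)
    if m.sum()>20: print('  disc',rect(c[m]))
    uv=cv2.projectPoints(np.array([[.517,.29,.13]]),np.array(d['rvec'],float),np.array(d['tvec'],float),K(d),np.array([float(d['k1']),0,0,0.]))[0].ravel()
    u,v=np.clip(uv.astype(int),[90,90],[550,310]); out.append(cv2.resize(im[v-90:v+90,u-90:u+90].astype(np.uint8),(266,266)))
import sys; cv2.imwrite(f'pics/{sys.argv[1]}.png',np.hstack(out))
plan([.517,.290,.103])
E
python3 m3.py over
```

```text
t 4.8833 tcp [0.5182 0.2842 0.196 ] q [-6.410e-02  9.979e-01 -7.000e-04 -2.000e-04] F [-0.16  0.24 -1.51] w 0.013350926128497316 j [-0.736  0.377  0.164  1.807 -0.072  0.965  1.157]
side roof (array([514.5, 279.3]), array([ 72.5, 103.5]), 8.1, 356) z 0.18660315779199643 tilt deg [-13.04 -13.5 ]
  disc (array([517.1, 289.2]), array([38.2, 38.5]), 61.0, 107)
scene roof (array([518.7, 282.8]), array([ 71.3, 102.2]), 6.7, 505) z 0.1884426876058234 tilt deg [ 0.47 -0.02]
  disc (array([528.4, 297.2]), array([12.7, 38.3]), 32.3, 49)
wrist roof (array([514.9, 284.7]), array([21. , 95.1]), 9.1, 947) z 0.25012913485296256 tilt deg [20.17 -4.45]
  disc (array([502.6, 289.6]), array([ 9. , 33.1]), 8.2, 377)
shift cm [0.06 0.52 9.34] turn [-0.     0.    -0.002]
```

View pics/over.png

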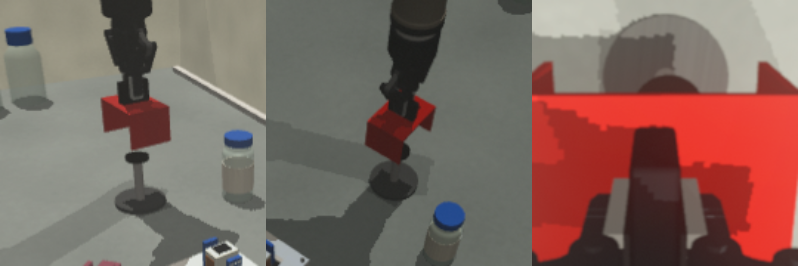

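Call:
send_rows(
  moves=[
    [0,0.4,2,0,0,0,0.8],
    [0,0.4,4,0,0,0,0.8],
    [0,0.4,5,0,0,0,0.8],
    [0,0.4,5,0,0,0,0.8],
    [0,0.4,5,0,0,0,0.8],
  ],
)

```text
clock: 5.45
tcp_pos: [0.5173, 0.29, 0.1463]
tcp_rot: [-0.065, 0.998, -0.0, -0.0]
force: [-0.6, 0.2, -2.1]
gripper_width: 0.0133
```

```bash
python3 - <<'E'
from h import *
st(); plan([.517,.291,.103])
E
```

```text
t 5.45 tcp [0.5173 0.29   0.1463] q [-6.510e-02  9.979e-01 -3.000e-04 -4.000e-04] F [-0.64  0.19 -2.11] w 0.013329305969801303 j [-0.733  0.439  0.152  1.844 -0.084  0.866  1.16 ]
shift cm [0.01 0.11 4.33] turn [-0.001 -0.001 -0.001]
```

Call:
send_rows(
  moves=[
    [0,0.1,1.2,0,0,0,0.8],
    [0,0.1,2.4,0,0,0,0.8],
    [0,0.1,3.4,0,0,0,0.8],
    [0,0.1,3.6,0,0,0,0.8],
    [0,0.1,3.6,0,0,0,0.8],
  ],
)

```text
clock: 5.87
tcp_pos: [0.5164, 0.2912, 0.109]
tcp_rot: [-0.066, 0.998, -0.001, -0.001]
force: [1.1, 0.5, -0.2]
gripper_width: 0.013
```

Call:
send_rows(
  moves=[
    [0,0,0,0,0,0,0.8],
    [0,0,0.2,0,0,0,0.8],
    [0,0,0.4,0,0,0,0.8],
    [0,0,0.4,0,0,0,0.8],
    [0,0,0.4,0,0,0,0.8],
  ],
)

```text
clock: 6.28
tcp_pos: [0.5172, 0.2918, 0.1064]
tcp_rot: [-0.066, 0.998, 0.0, 0.0]
force: [-0.3, 0.6, -1.8]
gripper_width: 0.0131
```

Call:
send_rows(
  moves=[
    [0,-0.05,0.15,0,0,0,0.8],
    [0,-0.05,0.3,0,0,0,0.8],
    [0,-0.05,0.4,0,0,0,0.8],
    [0,-0.05,0.4,0,0,0,0.8],
  ],
)

```text
clock: 6.62
tcp_pos: [0.5172, 0.2912, 0.1025]
tcp_rot: [-0.066, 0.998, 0.0, -0.0]
force: [-1.3, -0.6, 1.5]
gripper_width: 0.0129
```

```bash
python3 m3.py touch
```

```text
t 6.6167 tcp [0.5172 0.2912 0.1025] q [-0.0655  0.9979  0.     -0.    ] F [-1.3  -0.62  1.53] w 0.01288501832178675 j [-0.725  0.496  0.141  1.872 -0.095  0.78   1.169]
side roof (array([505.9, 264.7]), array([ 61.2, 106.4]), 63.4, 42) z 0.39622399730138436 tilt deg [-18.55 -38.01]
  disc (array([521.9, 273.8]), array([47.6, 25.1]), 9.0, 75)
scene roof (array([540.1, 274.6]), array([125.4,  54.4]), 69.3, 31) z 0.4658022950301065 tilt deg [-44.47  -9.9 ]
  disc (array([521.1, 281.6]), array([54.3, 38.2]), 37.4, 100)
wrist roof (array([505.4, 290.4]), array([93.9, 15.7]), 88.2, 1012) z 0.1569194984654176 tilt deg [17.42 -9.75]
shift cm [ 0.04 -0.12 -0.05] turn [ 0. -0.  0.]
```

```bash
cat > m4.py <<'E'
from h import *
def rect(P):
    r=cv2.minAreaRect((P[:,:2]*1000).astype(np.float32)); return np.round(r[0],1),np.round(r[1],1),round(r[2],1),len(P)
for n in ['side','scene']:
    d=grab(n); c=cloud(d); im=d['img'].astype(int); b,g,r=np.moveaxis(im,2,0); z=c[...,2]
    near=np.hypot(c[...,0]-.517,c[...,1]-.291)<.075
    m=(r>60)&(g<60)&(b<60)&near&(z>.086)&(z<.102); P=c[m]
    A=np.c_[P[:,:2]-P[:,:2].mean(0),np.ones(len(P))]; k=np.linalg.lstsq(A,P[:,2],rcond=None)[0]
    print(n,'roof',rect(P),'z',np.median(P[:,2]),'tilt',np.degrees(k[:2]).round(2))
    m=(im.max(2)<110)&near&(z>.124)&(z<.136)
    if m.sum()>20: print('  bar',rect(c[m]),np.median(z[m]))
E
python3 m4.py
```

```text
side roof (array([516.3, 287.1]), array([ 70.3, 101.6]), 7.5, 379) z 0.09282069896435312 tilt [0.29 1.69]
  bar (array([513.9, 283.3]), array([30.3, 47.9]), 75.2, 85) 0.12879210018085832
scene roof (array([516.6, 289.5]), array([ 70.5, 105.3]), 6.9, 537) z 0.09431617149279119 tilt [-0.54  0.72]
  bar (array([527.7, 282.7]), array([39. , 21.1]), 73.7, 66) 0.13007762977533222
```

Call:
send_rows(
  moves=[
    [0,0,0,0,0,0,1.6],
    [0,0,0,0,0,0,2.2],
    [0,0,0,0,0,0,3.5],
    [0,0,0,0,0,0,5],
    [0,0,0,0,0,0,5],
  ],
)

```text
clock: 7.28
tcp_pos: [0.5172, 0.2913, 0.1022]
tcp_rot: [-0.066, 0.998, 0.0, 0.0]
force: [-0.6, -0.1, 0.0]
gripper_width: 0.0498
```

```bash
python3 m4.py; python3 -c "
from h import *
st()"
```

```text
side roof (array([515. , 289.6]), array([ 69.2, 103.3]), 8.6, 363) z 0.09283689415115297 tilt [0.34 1.28]
  bar (array([509.2, 284.4]), array([36.4, 71.5]), 8.1, 126) 0.12873965455201752
scene roof (array([517.2, 287.7]), array([ 70.6, 105.8]), 7.0, 476) z 0.094389392288287 tilt [-0.07  0.89]
  bar (array([521.7, 285.8]), array([71. , 37.5]), 81.1, 109) 0.12966736209279153
t 7.3833 tcp [0.5172 0.2913 0.1022] q [-0.0656  0.9978  0.     -0.    ] F [0.32 0.53 0.01] w 0.04991382984591616 j [-0.726  0.497  0.141  1.872 -0.095  0.779  1.169]
```

Released and stable. I'll rise clear of the cover, then re-measure it and view it.

Call:
send_rows(
  moves=[
    [0,0,-1,0,0,0,5],
    [0,0,-3,0,0,0,5],
    [0,0,-6,0,0,0,6],
    [0,0,-9,0,0,0,8],
    [0,0,-10,0,0,0,8.5],
  ],
)

```text
clock: 7.8
tcp_pos: [0.5193, 0.2923, 0.2075]
tcp_rot: [-0.065, 0.998, 0.002, 0.003]
force: [1.1, 1.1, 0.7]
gripper_width: 0.0813
```

Call:
send_rows(
  moves=[
    [0.8,-4,0,0,0,0,8.5],
    [1.6,-8,0,0,0,0,8.5],
    [2.4,-12,0,0,0,0,8.5],
    [3.2,-16,0,0,0,0,8.5],
    [4,-20,0,0,0,0,8.5],
  ],
)

```text
clock: 8.22
tcp_pos: [0.5032, 0.086, 0.2028]
tcp_rot: [-0.066, 0.998, 0.0, 0.0]
force: [1.5, -0.3, 0.9]
gripper_width: 0.0849
```

```bash
python3 m4.py; python3 - <<'E'
from h import *
st()
a=load('side')['img'];b=load('scene')['img']
cv2.imwrite('pics/parked.png',np.hstack([cv2.resize(a[110:260,190:340],(390,390)),cv2.resize(b[80:240,255:415],(390,390))]))
for n in ['side','scene']:
    d=load(n); c=cloud(d); im=d['img'].astype(int); b,g,r=np.moveaxis(im,2,0); z=c[...,2]; near=np.hypot(c[...,0]-.51,c[...,1]+.038)<.06
    m=(b>70)&(b>1.5*r)&near&(z>.05)&(z<.1)
    P=c[m]; print(n,'blue',len(P),P.mean(0).round(4),np.nanmax(P[:,2]).round(4),np.round(cv2.minAreaRect((P[P[:,2]>.074][:,:2]*1000).astype(np.float32))[0],1))
    m=near&(z>.073)&(z<.088); P=c[m]; print('  top',cv2.minAreaRect((P[:,:2]*1000).astype(np.float32)),len(P),np.median(P[:,2]))
plan([.510,-.038,.16])
E
```

```text
side roof (array([514.9, 286.9]), array([ 68.1, 100.2]), 7.6, 175) z 0.09219377703955137 tilt [0.32 2.44]
  bar (array([515.2, 287.9]), array([48.3, 15.9]), 13.2, 73) 0.128323707874702
scene roof (array([517.1, 288. ]), array([ 70. , 103.2]), 8.0, 575) z 0.09452348598645224 tilt [-0.4   0.82]
  bar (array([516.6, 287.9]), array([49.5, 16.8]), 10.5, 100) 0.12972709410985778
t 8.3167 tcp [0.5031 0.0798 0.2028] q [-6.020e-02  9.982e-01 -1.300e-03 -2.000e-04] F [-0.25  0.36  0.43] w 0.08519052709364802 j [-0.491  0.238  0.245  1.99  -0.069  0.923  1.481]
side blue 157 [ 0.5041 -0.0473  0.0734] 0.0901 [505.3 -35.7]
  top ((502.18792724609375, -37.103092193603516), (33.550785064697266, 60.86330795288086), 21.294212341308594) 242 0.0824123789244725
scene blue 35 [ 0.5058 -0.0361  0.0903] 0.095 [505.6 -35.5]
  top ((505.9698486328125, -38.79283905029297), (39.46969223022461, 55.830352783203125), 9.613723754882812) 121 0.08160655165906858
shift cm [  0.72 -11.76   4.31] turn [-0.002 -0.001 -0.01 ]
```

View pics/parked.png

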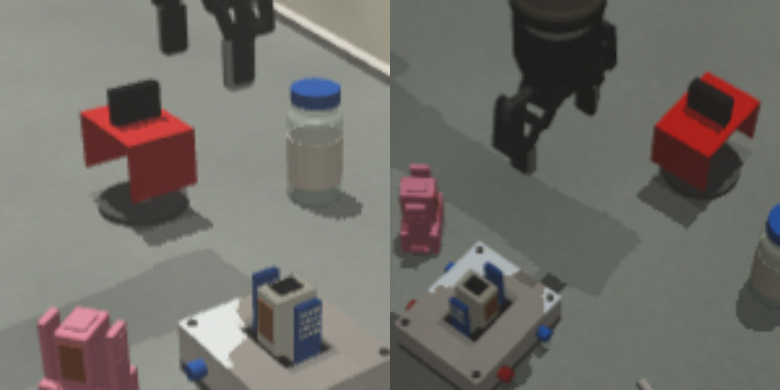

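The cover sits level on the stand and is released, and the cassette is visible in the dock (left crop about (285,315)). I'm going above the cassette for a close look.

Call:
send_rows(
  moves=[
    [0.2,-4,0,0,0,0,8.5],
    [0.4,-8,0,0,0,0,8.5],
    [0.8,-11,0,0,0,0,8.5],
    [0.8,-11,1,0,0,0,8.5],
    [0.8,-11,1,0,0,0,8.5],
  ],
)

```text
clock: 8.73
tcp_pos: [0.5094, -0.024, 0.1915]
tcp_rot: [-0.064, 0.998, -0.0, -0.001]
force: [-0.6, 1.2, -0.4]
gripper_width: 0.0852
```

```bash
cat > m5.py <<'E'
from h import *
st(); d=grab('wrist'); c=cloud(d); im=d['img']; cv2.imwrite('pics/wrist5.png',im)
i=im.astype(int); b,g,r=np.moveaxis(i,2,0); z=c[...,2]; near=np.hypot(c[...,0]-.506,c[...,1]+.036)<.055
top=near&(z>.082)&(z<.098)
rect=lambda m:[np.round(x,1) for x in cv2.minAreaRect((c[m][:,:2]*1000).astype(np.float32))]+[m.sum()]
print('top all',rect(top),np.median(z[top]))
bl=top&(b>60)&(b>1.4*r); print('blue',rect(bl),np.median(z[bl]))
P=c[bl]; L=P[P[:,1]>-.036]; Q=P[P[:,1]<-.036]; print(L.mean(0).round(4),Q.mean(0).round(4),len(L),len(Q))
dk=(np.hypot(c[...,0]-.506,c[...,1]+.036)<.1)&(z>.04)&(z<.05)&(i.min(2)>60); print('dock',rect(dk))
plan([.506,-.036,.05])
E
python3 m5.py
```

```text
t 8.7333 tcp [ 0.5094 -0.024   0.1915] q [-6.36e-02  9.98e-01 -1.00e-04 -7.00e-04] F [-0.63  1.16 -0.4 ] w 0.08523561130190775 j [-0.328  0.256  0.297  2.002 -0.095  0.898  1.718]
top all [array([504.9, -34.4]), array([36.7, 58.8]), np.float64(8.1), np.int64(1948)] 0.09013956375691626
blue [array([505.4, -34.5]), array([19.7, 56.8]), np.float64(7.1), np.int64(340)] 0.08987332759545272
[ 0.5015 -0.0092  0.0898] [ 0.508  -0.0597  0.0896] 162 178
dock [array([506. , -34.2]), array([110.8, 129.9]), np.float64(6.9), np.int64(13235)]
shift cm [ 0.52 -1.33 14.18] turn [ 0.    -0.001 -0.001]
```

View pics/wrist5.png

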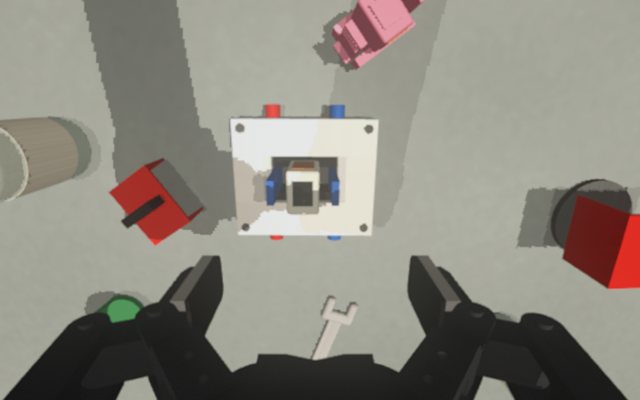

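The wrist view shows the cassette at (303,187), upright with catches at (270,187) and (334,187). The top is at z = 90 mm and the centre about (505,-35) mm, which matches the dock.

Call:
send_rows(
  moves=[
    [0.3,-0.7,2,0,0,0,8.5],
    [0.58,-1.27,5,0,0,0,8.5],
    [0.58,-1.27,8,0,0,0,8.5],
    [0.58,-1.27,8,0,0,0,8.5],
    [0.58,-1.27,8,0,0,0,8.5],
  ],
)

```text
clock: 9.2
tcp_pos: [0.5053, -0.0341, 0.1118]
tcp_rot: [-0.067, 0.998, 0.0, -0.002]
force: [0.1, -0.8, 0.3]
gripper_width: 0.0852
```

```bash
python3 - <<'E'
from h import *
st();plan([.5053,-.0355,.049],97.3)
E
```

```text
t 9.2 tcp [ 0.5053 -0.0341  0.1118] q [-6.670e-02  9.978e-01  2.000e-04 -1.600e-03] F [ 0.08 -0.77  0.33] w 0.0852209661232991 j [-0.281  0.37   0.274  2.074 -0.15   0.719  1.793]
shift cm [-0.   -0.14  6.28] turn [ 0.001 -0.003  0.006]
```

Call:
send_rows(
  moves=[
    [0,-0.1,2,0,0,0,8.5],
    [0,-0.1,4,0,0,0,8.5],
    [0,-0.1,5.6,0,0,0,8.5],
    [0,-0.1,6.1,0,0,0,8.5],
    [0,-0.1,6.1,0,0,0,8.5],
  ],
)

```text
clock: 9.62
tcp_pos: [0.5068, -0.0357, 0.0519]
tcp_rot: [-0.066, 0.998, 0.0, 0.0]
force: [-0.2, 0.7, 0.1]
gripper_width: 0.0854
```

Call:
send_rows(
  moves=[
    [0,0,0,0,0,0,8.5],
    [0,0,0,0,0,0,8.5],
  ],
)

```text
clock: 9.78
tcp_pos: [0.5076, -0.0363, 0.0529]
tcp_rot: [-0.066, 0.998, 0.0, 0.001]
force: [0.7, -0.6, -0.7]
gripper_width: 0.0852
```

```bash
python3 - <<'E'
from h import *
st();plan([.5053,-.0355,.049],97.3)
E
```

```text
t 9.7833 tcp [ 0.5076 -0.0363  0.0529] q [-6.580e-02  9.978e-01  1.000e-04  1.300e-03] F [ 0.73 -0.62 -0.72] w 0.0851602831228516 j [-0.244  0.471  0.239  2.103 -0.197  0.585  1.837]
shift cm [0.21 0.11 0.39] turn [0.    0.003 0.004]
```

Call:
send_rows(
  moves=[
    [0.2,0.1,0.25,0,0,0,8.5],
    [0.2,0.1,0.25,0,0,0,7],
    [0.2,0.1,0.25,0,0,0,6.2],
    [0.2,0.1,0.25,0,0,0,5.6],
    [0.2,0.1,0.25,0,0,0,5.2],
  ],
  force=40,
)

```text
clock: 10.2
tcp_pos: [0.5044, -0.0359, 0.0492]
tcp_rot: [-0.065, 0.998, 0.0, 0.0]
force: [-1.3, 0.2, 5.2]
gripper_width: 0.0526
```

Call:
send_rows(
  moves=[
    [0,0,0,0,0,0,4.8],
    [0,0,0,0,0,0,4.4],
    [0,0,0,0,0,0,3.8],
    [0,0,0,0,0,0,3.8],
    [0,0,0,0,0,0,3.8],
  ],
)

```text
clock: 10.62
tcp_pos: [0.5047, -0.0357, 0.0503]
tcp_rot: [-0.065, 0.998, 0.001, 0.001]
force: [-4.8, 1.5, 19.8]
gripper_width: 0.0402
```

Call:
send_rows(
  moves=[
    [0,0,0,0,0,0,3.8],
    [0,0,0,0,0,0,3.8],
    [0,0,0,0,0,0,3.8],
    [0,0,0,0,0,0,3.8],
  ],
)

```text
clock: 10.95
tcp_pos: [0.5047, -0.0356, 0.0503]
tcp_rot: [-0.065, 0.998, 0.001, 0.001]
force: [-5.1, 2.1, 19.1]
gripper_width: 0.0404
```

```bash
python3 - <<'E'
from h import *
st()
a=grab('side')['img'];b=grab('wrist')['img']
cv2.imwrite('pics/grip.png',np.hstack([cv2.resize(a[160:290,240:370],(390,390),interpolation=2),cv2.resize(b[130:330,220:420],(390,390),interpolation=2)]))
E
```

```text
t 10.95 tcp [ 0.5047 -0.0356  0.0503] q [-6.550e-02  9.979e-01  5.000e-04  5.000e-04] F [-5.07  2.07 19.11] w 0.04038537485066844 j [-0.244  0.473  0.237  2.109 -0.199  0.579  1.837]
```

View pics/grip.png

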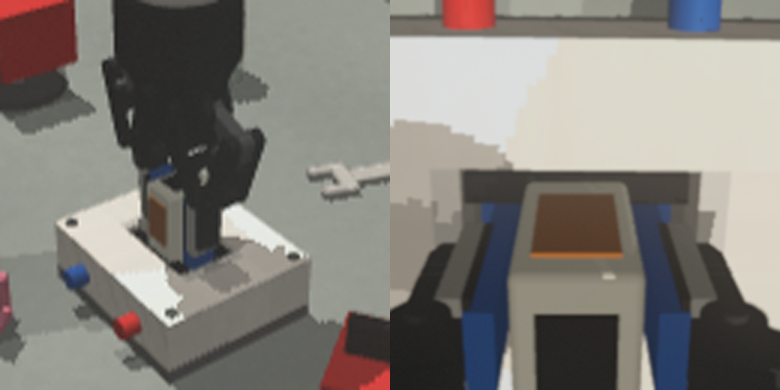

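Both pads sit flat on the blue catches, and the catches are pushed in (right crop, left and right of the core). I'm lifting gently first.

Call:
send_rows(
  moves=[
    [0,0,-0.2,0,0,0,3.8],
    [0,0,-0.4,0,0,0,3.8],
    [0,0,-0.6,0,0,0,3.8],
    [0,0,-0.8,0,0,0,3.8],
  ],
)

```text
clock: 11.38
tcp_pos: [0.5038, -0.0361, 0.0567]
tcp_rot: [-0.065, 0.998, -0.0, -0.0]
force: [1.2, 0.1, -0.9]
gripper_width: 0.0393
```

Call:
send_rows(
  moves=[
    [0,0,-0.3,0,0,0,3.8],
    [0,0,-0.6,0,0,0,3.8],
    [0,0,-0.9,0,0,0,3.8],
    [0,0,-1.2,0,0,0,3.8],
    [0,0,-1.2,0,0,0,3.8],
  ],
)

```text
clock: 11.8
tcp_pos: [0.5045, -0.036, 0.0694]
tcp_rot: [-0.065, 0.998, 0.0, 0.001]
force: [-0.2, 0.7, -1.6]
gripper_width: 0.0398
```

```bash
cat > m6.py <<'E'
from h import *
s=st(); t=s['tcp_pos']; d=grab('wrist'); c=cloud(d); i=d['img'].astype(int); b,g,r=np.moveaxis(i,2,0); z=c[...,2]
near=np.hypot(c[...,0]-.505,c[...,1]+.035)<.06
bl=near&(b>50)&(b>1.5*r)&(z>.07); top=np.nanpercentile(z[bl],95); print('blue top z',top,'cassette foot z',top-.08,'rel tcp',top-t[2])
m=bl&(z>top-.004); print([np.round(x,1) for x in cv2.minAreaRect((c[m][:,:2]*1000).astype(np.float32))])
E
python3 m6.py
```

```text
t 11.8 tcp [ 0.5045 -0.036   0.0694] q [-6.550e-02  9.979e-01  0.000e+00  5.000e-04] F [-0.22  0.66 -1.59] w 0.03984799782818983 j [-0.257  0.439  0.252  2.102 -0.184  0.62   1.824]
blue top z 0.10955589074839933 cassette foot z 0.02955589074839933 rel tcp 0.040141220212922143
[array([501.9, -36.1]), array([29.3, 43.5]), np.float64(7.0)]
```

The cassette follows: its foot is at 30 mm after a 19 mm lift, and the catches measure 43.5 mm over both, which is fully squeezed. I'm continuing straight up.

Call:
send_rows(
  moves=[
    [0,0,-1,0,0,0,3.8],
    [0,0,-2.2,0,0,0,3.8],
    [0,0,-3.4,0,0,0,3.8],
    [0,0,-4.6,0,0,0,3.8],
    [0,0,-5.6,0,0,0,3.8],
  ],
)

```text
clock: 12.27
tcp_pos: [0.5042, -0.0361, 0.1261]
tcp_rot: [-0.065, 0.998, 0.0, 0.0]
force: [0.5, 0.7, -1.4]
gripper_width: 0.0396
```

Call:
send_rows(
  moves=[
    [0,0,-1,0,0,0,3.8],
    [0,0,-2,0,0,0,3.8],
    [0,0,-2.6,0,0,0,3.8],
    [0,0,-2.8,0,0,0,3.8],
    [0,0,-2.8,0,0,0,3.8],
  ],
)

```text
clock: 12.68
tcp_pos: [0.5043, -0.036, 0.1533]
tcp_rot: [-0.066, 0.998, 0.0, 0.0]
force: [-0.4, -0.4, -1.7]
gripper_width: 0.0396
```

Call:
send_rows(
  moves=[
    [0,0,0,0,0,0,3.8],
    [0,0,0,0,0,0,3.8],
    [0,0,0,0,0,0,3.8],
    [0,0,0,0,0,0,3.8],
    [0,0,0,0,0,0,3.8],
  ],
)

```text
clock: 13.1
tcp_pos: [0.5039, -0.036, 0.1525]
tcp_rot: [-0.066, 0.998, -0.0, -0.0]
force: [0.4, -0.1, -2.4]
gripper_width: 0.0396
```

```bash
python3 m6.py; python3 m4.py; python3 - <<'E'
from h import *
st(); print(ctrl.sense()['joint_velocities'])
a=load('side'); c=cloud(a); b=load('scene')['img']
i=a['img'].astype(int); z=c[...,2]; near=np.hypot(c[...,0]-.505,c[...,1]+.036)<.045
m=near&(z>.055)&(z<.2); print('side lowest z of held part',np.nanpercentile(z[m],[0,1,5]))
cv2.imwrite('pics/final.png',np.hstack([cv2.resize(a['img'][90:290,200:400],(390,390)),cv2.resize(b[80:280,220:420],(390,390))]))
E
```

```text
t 13.1 tcp [ 0.5039 -0.036   0.1525] q [-6.550e-02  9.979e-01 -0.000e+00 -3.000e-04] F [ 0.39 -0.08 -2.36] w 0.039608398013659535 j [-0.3    0.303  0.296  2.049 -0.121  0.806  1.77 ]
blue top z 0.19256661829794505 cassette foot z 0.11256661829794505 rel tcp 0.04007614215867161
[array([501.1, -36.2]), array([29.8, 43.3]), np.float64(7.4)]
side roof (array([515.8, 285.2]), array([69.5, 97.3]), 7.7, 168) z 0.09232824653594499 tilt [0.97 3.24]
  bar (array([514.5, 289.3]), array([47.5, 16.8]), 11.9, 74) 0.1280926637636755
scene roof (array([516.2, 289.5]), array([ 72.6, 105.7]), 7.0, 574) z 0.09433355764160381 tilt [0.21 0.46]
  bar (array([516.7, 289.4]), array([50.9, 17.9]), 6.8, 100) 0.12990173646789083
t 13.25 tcp [ 0.504  -0.036   0.1527] q [-6.560e-02  9.978e-01 -0.000e+00 -1.000e-04] F [-0.22 -0.41 -0.97] w 0.03977092604670057 j [-0.3    0.303  0.296  2.049 -0.121  0.806  1.77 ]
[ 0.00010629 -0.00026003  0.00077992 -0.00100023 -0.00010394 -0.0013079
  0.00054271]
side lowest z of held part [0.11105485 0.11202656 0.11679293]
```

View pics/final.png

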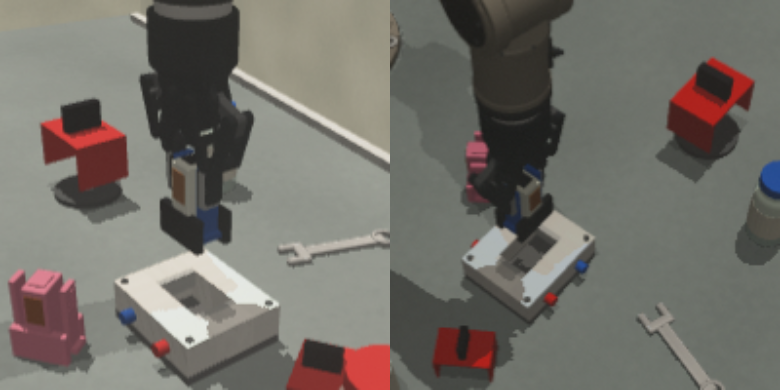

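The picture shows the cassette held upright at (195,200) above an empty well (left crop), and the cover parked level at (85,145). The foot is about 111–113 mm up, which is 66–68 mm above the dock top. I'm handing in.

```bash
python3 -c "
from h import *
print(ticket.sign_off()); st()"
```

```text
the job is handed in; nothing more can be done
None
the job is handed in; nothing more can be done
```

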